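# Set the door stay of the praline cabinet to its wide hole

### The job

The low praline cabinet's glazed door is held just ajar by its stay: a flat bar hinged on the door, whose slot sits over the upright pin in front of the cabinet. Lift the stay off the pin by its knob, draw the door further open with it, and lower the stay's innermost hole (the one nearest the door) over the pin until the bar lies fully flat, then let go. Work gently, feeling for the pin rather than forcing the bar down on it or dragging it against it, and leave the things standing around where they are.

Things in the scene. Friction and masses are not known exactly. Their poses are not given: they have to be found in the camera images.
- pin_middle (a point): Middle setting of the cabinet's upright steel pin, 30 mm above the bench, level with the flat bar's underside. x axis: towards the cabinet front, z up. The pin's plate was screwed down anywhere up to 12 mm either way of this point along x (y offset 0); this is not measured, so feel for it. Pin 7 mm wide, domed, top 9 mm above this point; a 15 mm wide shoulder ends 1 mm below it.
- hinge (a point): The door's vertical hinge axis at the level of the flat bar, on the cabinet front: in the axes of pin_middle it lies at (206.3, -177.8) mm. The door is 230 mm wide, 16 to 110 mm above the bench.
- pivot (a point): Where the stay is hinged on the door, 30 mm above the bench. Door shut: 180 mm along the cabinet's y and 20 mm towards -x from the hinge axis; it turns about that axis with the door. The stay turns freely here, sideways (vertical axis) and up (level axis, 29 mm above the bench).
- knob (a point): Middle of the stay's knob, an upright wooden round post 16 mm in diameter at the bar's free end, 225 mm along the bar from pivot; its top is 22 mm above this point, the bar's top face 23 mm below. x axis: along the bar towards pivot. 59 mm above the bench when the bar lies flat.
- inner_hole (a point): The stay's innermost hole (the wanted one), 9 mm in diameter; point at the bar's underside, 110 mm along the bar from pivot. Steel bar 26 mm wide, 5 mm thick, about 0.16 kg with knob. A second 9 mm hole lies 141 mm from pivot; the slot (34 x 9 mm, on the pin at the start) 172 mm from pivot.
- door (a joint): Door angle in rad: 0 shut, growing as it opens towards the pin; 0.08 at the start, about 0.47 (0.38 to 0.58 with the pin's setting) when the innermost hole is on the pin. Slight friction: about 0.5 N at the pivot moves it, and it stays where it is left.
- stay (a joint): Lift of the stay in rad: 0 = lying flat, growing as the knob rises (225 mm lever). It falls by its own weight. With the slot over the pin, 0.06 lifts it clear; the bar resting on the pin's top 110 mm from pivot reads about 0.084.
- case: The white cabinet with its pin, fixed on the bench, 114 mm high, 250 mm wide, its front 206 mm from the pin; origin on the bench, 30 mm under pin_middle, same axes.
- tin: Round pastille tin, 70 mm wide, 36 mm high, bystander; origin at its underside.
- shaker: White cocoa shaker, 61 mm wide, 97 mm high, bystander; origin at its underside.
- ribbon: Ribbon roll lying flat, 83 x 108 x 18 mm, bystander; origin at its underside.

How it is judged:
On the way, in this order (a step that is already met when the one before it is completed fails the run):
1. the stay is lifted clear of the pin (lift above 0.06 rad) (value of joint stay above 0.06 rad), for 0.1 s.
2. the door is drawn wider open with the stay still up, off its slot (value of joint door above 0.25 rad and value of joint stay above 0.05 rad), for 0.05 s.
At the end, for the whole second after the job is handed in: The innermost hole is over the pin (within 14 mm of the middle setting along the plate's travel and 4 mm across it, which with the bar flat only that hole on the pin allows) with the bar lying flat (lift under 0.02 rad), the door open and at rest (x of inner_hole in the frame of pin_middle between -0.014 and 0.014 m and y of inner_hole in the frame of pin_middle between -0.004 and 0.004 m and value of joint stay below 0.02 rad and velocity of joint door between -0.03 and 0.03 rad/s); the robot touches nothing.
It fails at once if the cabinet or its pin was pushed with more than 22 N (bar forced down on the pin or dragged against it) (contact force between case and anything else above 22 N).
It fails at once if a bystander was moved by more than 30 mm (distance of any of tin, shaker, ribbon from where it was at the start of the episode above 0.03 m).
It also fails if it takes over 72 s, if anything falls off the work surface, if the arm or the gripper's body presses on something with over 40 N, if the wrist force passes 120 N, or if a joint passes its speed limit or range.

### The arm

A 7-joint arm with a two-finger parallel gripper is mounted at the origin on a cart in front of the work surface, level with it; the furniture and walls round the work are solid. World frame = base frame: x ahead of the robot, y to its left, z up, the work surface at z = 0. Lengths are in m, angles in rad, forces in N, time in s.
With the tool pointing down it reaches from about 0.375 to 0.925 m from the base axis. Payload 3.1 kg.
Tool frame: the origin (TCP) lies where the fingers leave the gripper's body, on its centre line; the fingertips stand 73 mm ahead of it and the grasp point (between the pads) lies 54 mm ahead of it (r.hold_point_z is the distance from the TCP to the grasp point, in m); z points along the fingers, y is the direction in which the jaws open and shut (so a half turn about z gives the same grasp; the last joint's range is limited). The gripper opens to 85 mm and grips with 20 to 120 N. Pads are 22 mm wide; open, the fingers measure 114 mm over their backs; the gripper's body (76 mm by 85 mm) begins 54 mm behind the grasp point. The pads swing forward as they close: fully open they stand 13 mm farther back than shut.
Start: joints at [1.083, 0.383, 0.044, 1.598, -0.018, 1.161, -0.05], TCP at [0.247, -0.601, 0.304] pointing down, gripper open.
Joint ranges: [-2.61, 2.61], [-0.41, 2.15], [-1.48, 1.57], [0, 2.5], [-1.57, 4.71], [0.05, 1.97], [-2.85, 2.85]. Speed limits (rad/s): [2.79, 2.79, 3.14, 3.14, 3.14, 3.14, 3.14].

### API

Orientations are given as a rotation vector (axis times angle).
In Python, from station import r, kinematics, vision, job gives the robot as it stands. The module is installed in compiled form; this text tells all that it offers. Calls block until the motion is done:
- r.reach(position, orientation): joint-space move of the TCP to a pose.
- r.move_linear(position, orientation=None, speed=0.15, max_force=None): straight line of the TCP; orientation=None keeps the orientation; speed is the mean speed in m/s. With max_force (N) it stops when the force on the tool has changed by that much, and returns True; else False.
- r.movej(angles): joint-space move.
- r.move_gripper(opening, squeeze=None): finger opening in m; squeeze is the grip in N (None keeps the last); returns when the fingers have stopped.
- r.hold(seconds).
- kinematics.ik(position, orientation): joint angles nearest the present ones, or None.
- r.get_state(): the state.
- vision.snapshot(name): name is "side" or "top"; returns a dict with "image" (400x640x3 uint8, red, green, blue), "z_map" (400x640 float32, m along the optical axis (not along the pixel's ray), 0 where there is no reading), "intrinsics" (3x3 intrinsics, pixels), "R" (3x3) and "t" (3): a world point X has camera coordinates R X + t. Camera axes: x right, y down, z forward; pixel columns grow to the right and rows downward; lengths in m; the calibration is good to about 2 mm. A picture is of the moment at which its call begins.
A pose or a line that the arm cannot do raises r.IKError and nothing moves.
- job.finish_job(): hands the job in, once; it reports no verdict.
The state is a dict: "clock": time; "joints": joint angles; "joint_velocities": joint speeds; "joint_efforts": joint torques, N m; "tool_pos": TCP position; "tool_rot": TCP orientation; "contact_force": force on the tool from outside, world axes, zero at the start; "torque": the same for the moment, N m; "finger_gap": finger opening in m.
Only numpy, scipy, OpenCV 4.12 (cv2) and the standard library are available. Lean on these libraries where they do the work, as an engineer would, in place of code of your own. Each camera call takes 0.05 s, during which the arm holds its last target. There are 200 camera calls.

## Working session

There is one attempt and no reset: what is moved stays moved. The work goes in short steps, each a Python script; the robot and the scene stay as the last script left them, time stands still between calls to the robot, and variables do not carry over. Pictures are saved under pics/ and viewed, about 8 in all and at most 12, crops included, and the job is handed in when it is done.

```bash
mkdir -p pics
python3 - <<'E'
from station import r,vision
import cv2,numpy as np
for n in("side","top"):
    s=vision.snapshot(n);np.savez(n+"0.npz",**s)
    cv2.imwrite(f"pics/{n}0.png",s["image"][:,:,::-1]);print(n,s["intrinsics"],s["R"],s["t"],-s["R"].T@s["t"])
st=r.get_state();print(st)
E
```

```text
side [[393.70138727   0.         320.22914068]
 [  0.         393.70138727 205.67716367]
 [  0.           0.           1.        ]] [[-0.95724746 -0.28925305 -0.00315656]
 [-0.18343733  0.61542853 -0.76654972]
 [ 0.22366948 -0.73319874 -0.64217721]] [0.50363717 0.16077748 0.77781406] [0.33762473 0.61702384 0.62432815]
top [[370.24867341   0.         317.56705861]
 [  0.         370.24867341 191.9879193 ]
 [  0.           0.           1.        ]] [[ 0.00567413 -0.99993879 -0.00949821]
 [-0.99796383 -0.00505897 -0.06358141]
 [ 0.06352946  0.00983964 -0.99793146]] [-0.02370318  0.54273084  0.95986356] [ 0.48078063 -0.03040077  0.99216049]
{'clock': 0.1, 'joints': array([ 1.08318904,  0.38380848,  0.04384827,  1.59941164, -0.01787499,
        1.16121213, -0.0498877 ]), 'joint_velocities': array([-0.00069802, -0.00243281,  0.00076777, -0.00298196,  0.00110287,
        0.00080871, -0.00041399]), 'joint_efforts': array([ 2.70380006e-03, -4.34730148e+01,  1.02942958e+00, -2.50452572e+01,
        1.08920343e-02,  5.48642100e-03, -1.72884069e-05]), 'tool_pos': array([ 0.24674362, -0.60061051,  0.30257953]), 'tool_rot': array([-3.07976235e+00, -6.08121221e-01,  9.85473167e-04]), 'contact_force': array([-0.15753866, -0.12976014, -0.32121575]), 'torque': array([-0.02721626, -0.02135887, -0.05942733]), 'finger_gap': 0.08499937967783835}
```

View pics/side0.png

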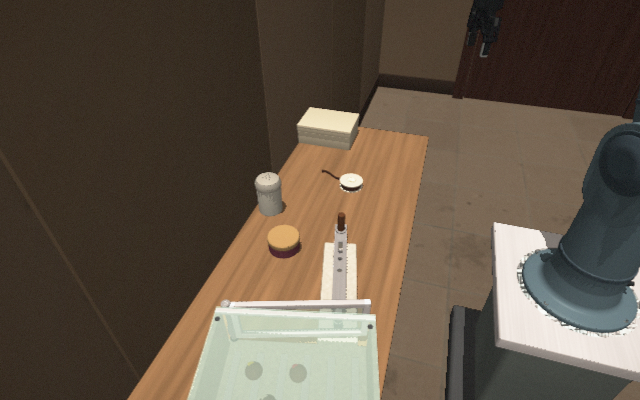

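View pics/top0.png

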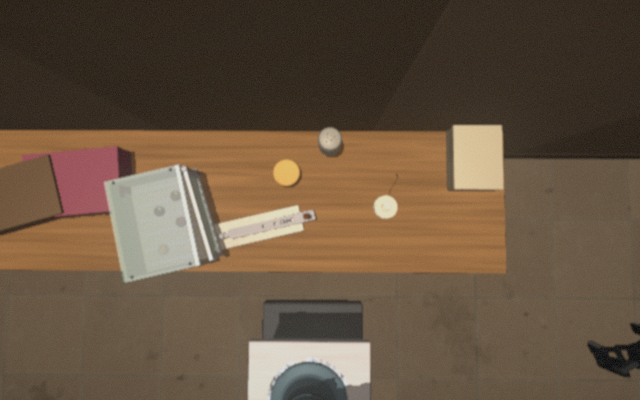

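Run:
```python
import cv2,numpy as np
t=cv2.imread("pics/top0.png")[155:275,165:325];s=cv2.imread("pics/side0.png")[200:350,200:400]
cv2.imwrite("pics/t1.png",cv2.resize(t,None,fx=5,fy=5,interpolation=cv2.INTER_CUBIC))
cv2.imwrite("pics/s1.png",cv2.resize(s,None,fx=4,fy=4,interpolation=cv2.INTER_CUBIC))
```

```text
(no output)
```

View pics/t1.png

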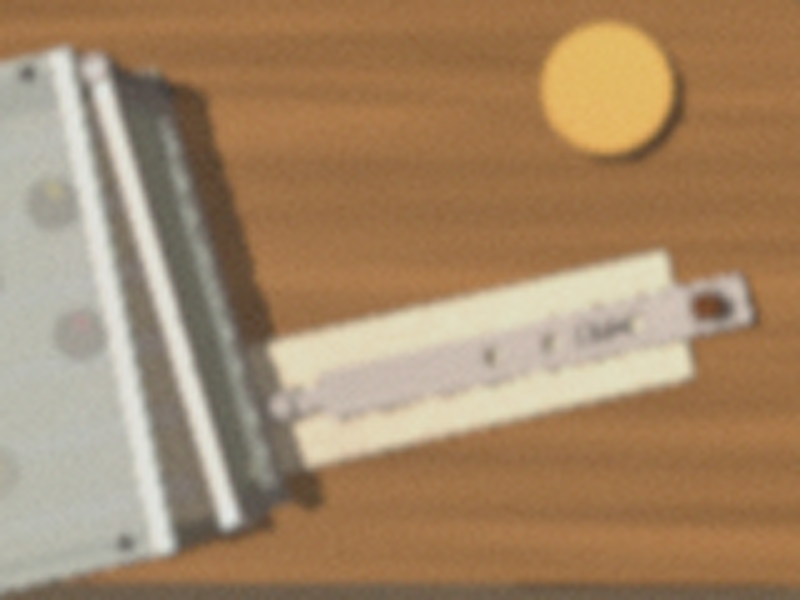

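View pics/s1.png

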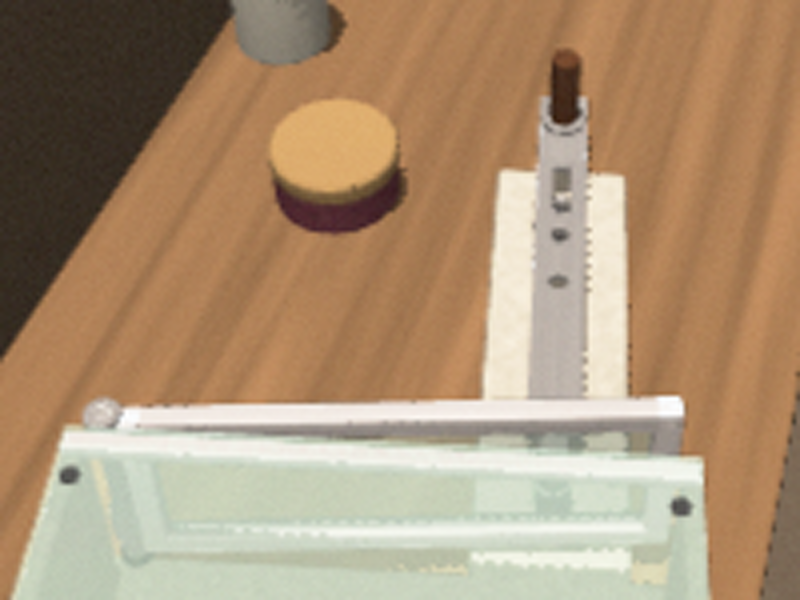

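```bash
cat > h.py <<'E'
import numpy as np
def ray(s,px,z):
    R,t,K=s["R"],s["t"],s["intrinsics"]
    c=-R.T@t; d=R.T@np.linalg.solve(K,[px[0],px[1],1]); return c+d*(z-c[2])/d[2]
E
python3 - <<'E'
from h import *
T=np.load("top0.npz");S=np.load("side0.npz")
t=lambda a,b,z:ray(T,((a+.5)/5+165-.5,(b+.5)/5+155-.5),z).round(4)
s=lambda a,b,z:ray(S,((a+.5)/4+200-.5,(b+.5)/4+200-.5),z).round(4)
print("knob",t(712,305,.081),s(567,57,.081))
print("h110",t(490,357,.035),s(558,281,.035))
print("h141",t(548,343,.035),s(560,234,.035))
print("slot172",t(605,330,.035),s(563,190,.035))
print("barend",t(740,275,.035),t(755,322,.035),s(543,97,.035),s(587,97,.035))
print("hinge",t(92,68,.114),s(103,412,.114))
print("pivot",t(285,404,.035))
for z in(0.004,.01):print("plate",[t(a,b,z)[:2] for a,b in((270,345),(668,250),(692,378),(300,468))],[s(a,b,z)[:2] for a,b in((499,171),(625,176))])
print("front",t(65,50,.114),t(168,553,.114),s(62,430,.114),s(704,458,.114))
print("doortop",t(100,72,.11),t(232,525,.11),s(120,413,.11),s(683,402,.11))
# plate height from depth
for a,b in((400,330),(600,360),(460,415)): 
    u,v=a//5+165,b//5+155; d=T["z_map"][v-1:v+2,u-1:u+2]; d=np.median(d); p=T["R"].T@(d*np.linalg.solve(T["intrinsics"],[u,v,1])-T["t"]);print(p.round(4))
E
```

```text
knob [0.4805 0.0042 0.081 ] [0.4766 0.0096 0.081 ]
h110 [0.4531 0.1203 0.035 ] [0.4512 0.1203 0.035 ]
h141 [0.4605 0.0905 0.035 ] [0.458  0.0902 0.035 ]
slot172 [0.4673 0.0611 0.035 ] [0.4643 0.0602 0.035 ]
barend [ 0.4961 -0.0084  0.035 ] [ 0.4719 -0.0163  0.035 ] [ 0.4927 -0.0055  0.035 ] [ 0.4694 -0.0124  0.035 ]
hinge [0.5921 0.3009 0.114 ] [0.5891 0.3023 0.114 ]
pivot [0.4283 0.2258 0.035 ]
plate [array([0.4579, 0.2428]), array([0.5097, 0.0309]), array([0.4417, 0.0175]), array([0.3929, 0.2253])] [array([0.5084, 0.0269]), array([0.4409, 0.0108])]
plate [array([0.458 , 0.2411]), array([0.5095, 0.0305]), array([0.442 , 0.0172]), array([0.3934, 0.2238])] [array([0.5068, 0.0326]), array([0.44  , 0.0167])]
front [0.6008 0.3141 0.114 ] [0.3626 0.2583 0.114 ] [0.6004 0.3144 0.114 ] [0.3606 0.2558 0.114 ]
doortop [0.5907 0.2984 0.11  ] [0.3753 0.2296 0.11  ] [0.5845 0.2984 0.11  ] [0.3736 0.2297 0.11  ]
[0.4653 0.1705 0.0133]
[0.4502 0.0646 0.013 ]
[0.4208 0.1382 0.0121]
```

```bash
cat >> h.py <<'E'
from scipy.spatial.transform import Rotation as Ro
from scipy.optimize import brentq
YAW=np.deg2rad(103.4); PM=np.array([.4664,.0600]); G=.004
XC=np.array([np.cos(YAW),np.sin(YAW)]); YC=np.array([-XC[1],XC[0]])
SGN=1; HZ=.054
def piv(th):  # case frame, m
    c,s=np.cos(th),np.sin(th); return np.array([.2063-.02*c-.18*s,-.1778-.02*s+.18*c])
def pose(th,psi,lift,up=0.):
    """TCP pose for door th, bar direction psi (knob->pivot, case frame), lift; up: retreat along knob"""
    p=piv(th); P=np.append(PM+p[0]*XC+p[1]*YC,.029)
    u2=np.cos(psi)*XC+np.sin(psi)*YC; u=np.append(u2,0); z=np.array([0,0,1.])
    b=np.cos(lift)*u-np.sin(lift)*z; k=np.cos(lift)*z+np.sin(lift)*u
    y=SGN*np.cross(z,u); R=np.column_stack([np.cross(y,-k),y,-k])
    return P-.225*b+(.030+G+HZ+up)*k, Ro.from_matrix(R).as_rotvec()
def hole(hx,hy,lift,up=0.):
    """pose with the inner hole at (hx,hy) in the pin_middle axes"""
    L=.110*np.cos(lift)-.001*np.sin(lift); H=np.array([hx,hy])
    th=brentq(lambda t:np.linalg.norm(piv(t)-H)-L,.1,.9); d=piv(th)-H
    return pose(th,np.arctan2(d[1],d[0]),lift,up)
def wr(r): s=r.get_state(); return s["clock"],s["contact_force"].round(2),s["finger_gap"],s["tool_pos"].round(4)
E
python3 - <<'E'
from station import r,kinematics
import h
print(r.hold_point_z)
for s in(1,-1):
    h.SGN=s
    for p in(h.pose(.08,0,0,.1),h.pose(.08,0,0),h.pose(.08,0,.15),h.pose(.3,-.3,.15),h.hole(-.012,0,.1),h.hole(.012,0,0)):
        q=kinematics.ik(*p);print(s,p[0].round(3),None if q is None else np.round(q,2) if 0 else h.np.round(q,2))
E
```

```text
0.0539
1 [0.479 0.008 0.217] [-1.24  0.54  1.4   2.12 -0.63  1.02 -2.41]
1 [0.479 0.008 0.117] [-1.05  0.67  1.15  2.17 -0.84  0.86 -2.27]
1 [0.475 0.024 0.15 ] [-1.29  0.8   1.38  2.18 -0.84  0.92 -2.34]
1 [ 0.433 -0.016  0.15 ] [ 0.95  0.53 -1.23  2.18  0.78  1.    2.31]
1 [ 0.456 -0.057  0.139] [ 1.04  0.63 -1.24  2.13  0.84  1.01  2.33]
1 [ 0.471 -0.043  0.117] [-1.05  0.93  1.37  2.19 -1.11  1.08 -2.12]
-1 [0.479 0.008 0.217] [ 0.49  0.22 -0.64  2.05  0.17  0.91 -0.01]
-1 [0.479 0.008 0.117] [ 0.43  0.4  -0.59  2.11  0.34  0.72 -0.15]
-1 [0.475 0.024 0.15 ] [ 0.45  0.36 -0.74  2.11  0.54  0.84 -0.4 ]
-1 [ 0.433 -0.016  0.15 ] [ 0.46  0.28 -0.66  2.19  0.44  0.82 -0.56]
-1 [ 0.456 -0.057  0.139] [ 0.45  0.31 -0.52  2.15  0.37  0.77 -0.45]
-1 [ 0.471 -0.043  0.117] [ 0.46  0.38 -0.51  2.13  0.28  0.7  -0.17]
```

```bash
sed -i 's/^SGN=1/SGN=-1/' h.py
python3 - <<'E'
from station import r,vision
from h import *
import cv2
r.reach(*pose(.08,0,0,.10)); r.move_gripper(.05,squeeze=25)
print(wr(r))
print(r.move_linear(*pose(.08,0,0,0),speed=.08,max_force=4),wr(r))
for g in(.024,.020,.018):
    r.move_gripper(g,squeeze=25); print(wr(r))
ims=[vision.snapshot(n)["image"] for n in("side","top")]
a=cv2.resize(ims[0][190:330,260:400],None,fx=4,fy=4);b=cv2.resize(ims[1][170:290,240:300+40],None,fx=4,fy=4)
c=np.zeros((560,800,3),np.uint8);c[:,:400]=a[:,80:480];c[:480,400:]=b;cv2.imwrite("pics/g.png",c[:,:,::-1])
E
```

```text
(2.8833, array([-0.26,  0.12,  1.01]), 0.04996660764997414, array([0.4787, 0.0083, 0.217 ]))
False (4.2833, array([-0.24,  0.15,  0.78]), 0.05035619392550232, array([0.4792, 0.0085, 0.1175]))
(4.65, array([-0.51, -0.1 ,  0.57]), 0.023774302119760646, array([0.4788, 0.0084, 0.1172]))
(4.8667, array([0.61, 0.08, 0.77]), 0.01983064031756326, array([0.4787, 0.0084, 0.117 ]))
(5.0833, array([-0.11, -0.18, -1.03]), 0.018235904014550542, array([0.4786, 0.0084, 0.117 ]))
```

View pics/g.png

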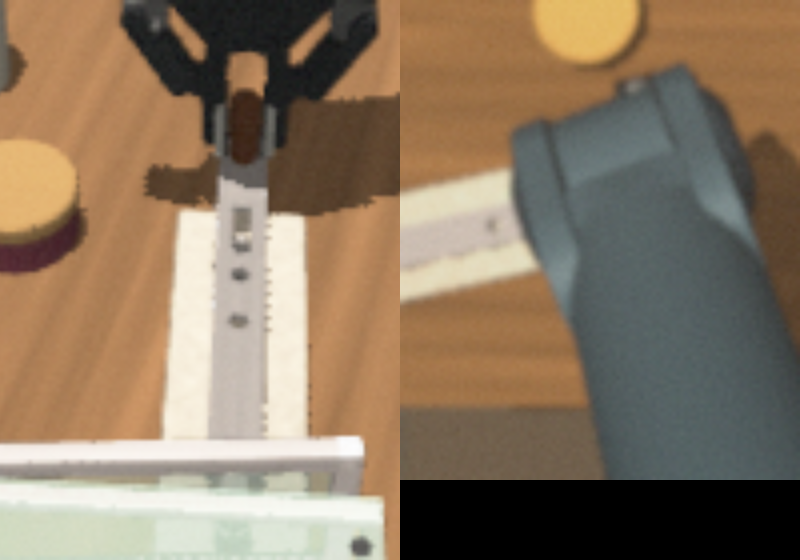

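The knob (composite ~245,125) sits centred between the pads, touching nothing hard. Next I close, lift along the arc, draw the door open, swing aside and look for the bare pin.

Run:
```python
from station import r,vision
from h import *
import cv2
r.move_gripper(.010,squeeze=40); print(wr(r))
for l in(.03,.06,.1,.15): print(l,r.move_linear(*pose(.08,0,l),speed=.05,max_force=15),wr(r))
r.move_linear(*pose(.30,-.05,.15),speed=.08,max_force=12);print(wr(r))
r.move_linear(*pose(.32,-.45,.15),speed=.08,max_force=12);print(wr(r))
s=vision.snapshot("side");np.savez("side1.npz",**s)
a=cv2.resize(s["image"][190:330,240:400],None,fx=5,fy=4.2);a=cv2.resize(s["image"][190:310,240:400],None,fx=5,fy=5);cv2.imwrite("pics/p.png",a[:,:,::-1])
```

```text
(5.4, array([-0.31,  0.28, -0.48]), 0.014902931412601421, array([0.4787, 0.0084, 0.117 ]))
0.03 False (5.6917, array([-0.49,  1.72, -1.39]), 0.014601638937330807, array([0.4779, 0.0117, 0.1238]))
0.06 False (5.9833, array([ 0.01,  0.87, -1.07]), 0.01481653823466273, array([0.4773, 0.0144, 0.1303]))
0.1 False (6.325, array([ 0.29,  0.  , -1.13]), 0.014570571572644082, array([0.4763, 0.0183, 0.1389]))
0.15 False (6.7167, array([ 0.05,  0.58, -0.81]), 0.014944297671039395, array([0.4749, 0.0238, 0.1494]))
(7.3417, array([ 0.17, -0.89, -1.39]), 0.014370731491809525, array([ 0.4853, -0.0138,  0.1497]))
(8.5, array([-0.32,  0.94, -1.21]), 0.014887911388714122, array([ 0.4045, -0.0141,  0.1498]))
```

View pics/p.png

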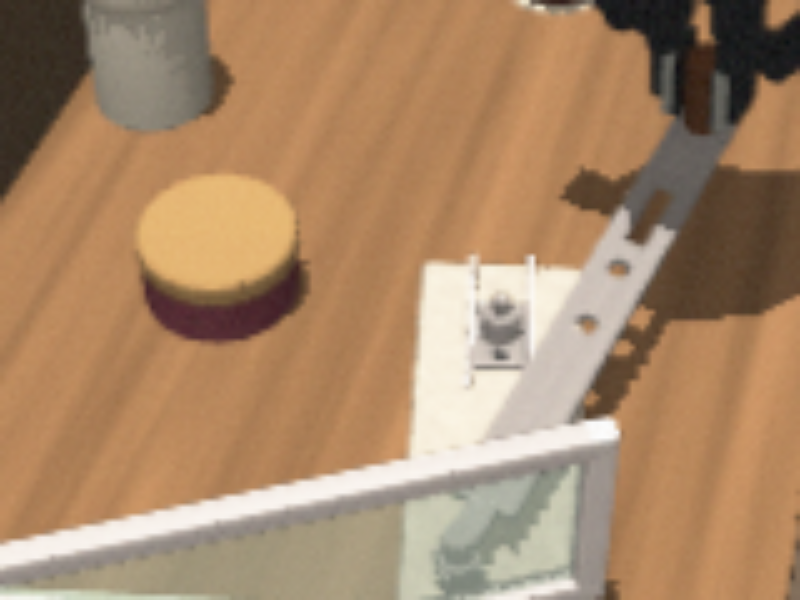

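The pin's dome shows at crop (502,298), its shoulder at (501,318); bar holes at (588,322) and (620,267), so I can check the kinematic model with the same camera.

Run:
```python
from h import *
S=np.load("side1.npz")
f=lambda a,b,z:ray(S,((a+.5)/5+240-.5,(b+.5)/5+190-.5),z)
def case(p): d=p[:2]-PM; return (np.array([d@XC,d@YC])*1e3).round(1)
print("pin top",case(f(502,296,.038)),"shoulder",case(f(501,320,.029)))
for L,px in((.110,(588,322)),(.141,(620,267))):
    p=piv(.32);l=.15;psi=-.45
    dd=L*np.cos(l)-.006*np.sin(l)
    hp=p-dd*np.array([np.cos(psi),np.sin(psi)]);z=.029+L*np.sin(l)+.006*np.cos(l)
    print(L,"pred",(hp*1e3).round(1),"side",case(f(*px,z)))
```

```text
pin top [8.4 1.3] shoulder [13.3  1.3]
0.11 pred [33.6 33.7] side [33.4 35.4]
0.141 pred [ 6. 47.] side [ 6.8 48.4]
```

```bash
cat > poke.py <<'E'
from station import r
from h import *
def lift(): # from TCP height
    z=r.get_state()["tool_pos"][2]
    return brentq(lambda l:pose(.4,-.2,l)[0][2]-z,-.05,.3)
def poke(hx,hy,lo=.045,f=3):
    r.move_linear(*hole(hx,hy,.10),speed=.05,max_force=8)
    f0=r.get_state()["contact_force"]
    hit=r.move_linear(*hole(hx,hy,lo),speed=.025,max_force=f)
    s=r.get_state();print(f"x {hx*1e3:.1f} y {hy*1e3:.1f} hit {hit} lift {lift():.4f} t {s['clock']:.1f}",(s["contact_force"]-f0).round(1),flush=True)
    return hit
E
python3 - <<'E'
from poke import *
r.move_linear(*hole(.009,0,.15),speed=.1,max_force=10)
for x in(9,10.5,7.5,12,6):
    if not poke(x/1e3,0): break
E
```

```text
x 9.0 y 0.0 hit False lift 0.0447 t 10.4 [-1.1  0.1 -1.4]
```

It entered at once at x = 9 mm. I continue down gently, recentring on contact forces, then look.

Run:
```python
from poke import *
from station import vision
import cv2
for l in(.03,.015,.005,0):
    hit=r.move_linear(*hole(.009,0,l),speed=.02,max_force=4);print(l,hit,round(lift(),4),wr(r),flush=True)
    if hit:break
s=vision.snapshot("side");a=cv2.resize(s["image"][190:310,240:400],None,fx=5,fy=5);cv2.imwrite("pics/q.png",a[:,:,::-1]);np.savez("side2.npz",**s)
```

```text
0.03 False 0.0295 (10.7583, array([ 0.55,  0.32, -0.72]), 0.01506674494894355, array([ 0.4697, -0.0436,  0.1236]))
0.015 False 0.0142 (11.0917, array([-0.01,  0.2 , -1.33]), 0.015127630428105334, array([ 0.4698, -0.045 ,  0.1202]))
0.005 False 0.0049 (11.3583, array([-0.32, -0.61, -0.09]), 0.014997735078806375, array([ 0.4701, -0.0458,  0.1181]))
0 False 0.0003 (11.6083, array([-0.52, -0.11,  0.31]), 0.014844032555324632, array([ 0.4701, -0.0462,  0.1171]))
```

View pics/q.png

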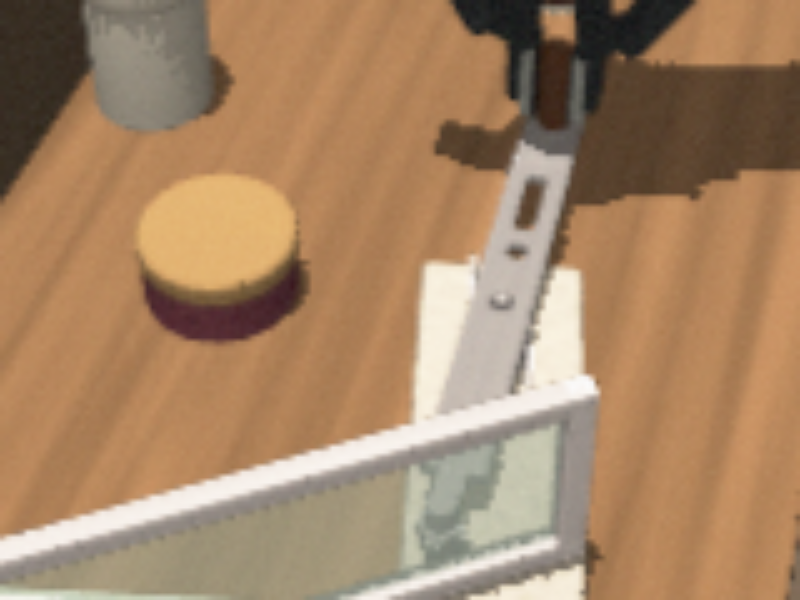

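The pin's dome shows in the innermost hole (502,300), with the second hole and slot empty beyond it and the bar flat. Release and retreat.

Run:
```python
from poke import *
from station import vision
import cv2
for g in(.02,.03,.05): r.move_gripper(g); print(wr(r))
print(r.move_linear(*hole(.009,0,0,.12),speed=.08,max_force=5),wr(r))
r.hold(.5)
s=vision.snapshot("side");a=cv2.resize(s["image"][170:310,240:400],None,fx=4.2,fy=4.2);cv2.imwrite("pics/z.png",a[:,:,::-1]);np.savez("side3.npz",**s)
```

```text
(11.8833, array([-0.15, -0.11, -0.25]), 0.020033699055484275, array([ 0.4701, -0.046 ,  0.1171]))
(12.1417, array([-0.66, -0.23, -0.59]), 0.029796277015217386, array([ 0.47  , -0.0461,  0.117 ]))
(12.475, array([-0.09,  0.48,  0.22]), 0.049824713248365134, array([ 0.47  , -0.0461,  0.117 ]))
False (14.125, array([-0.05,  0.53, -1.3 ]), 0.0498898199242341, array([ 0.4696, -0.0461,  0.2364]))
```

View pics/z.png

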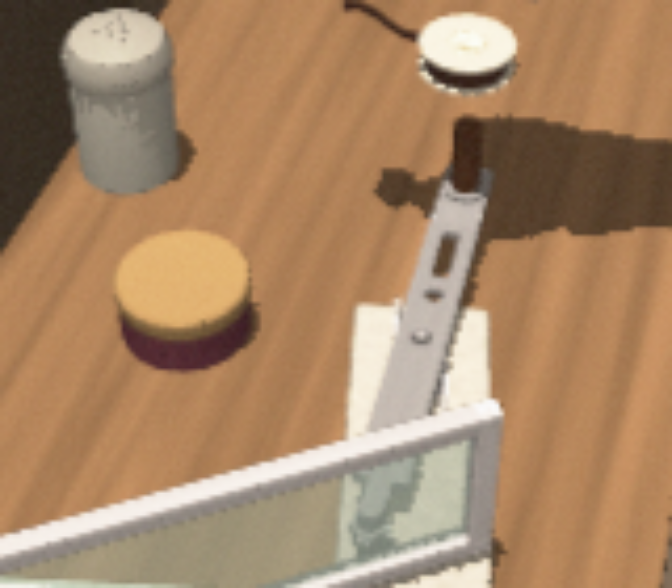

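The bar lies flat with the pin in the innermost hole (421,336). The knob (467,155) is free and the bystanders are where they were.

```bash
python3 -c "
from station import job
job.finish_job()"
```

```text
the job is handed in; nothing more can be done
```

The stay is off its slot and its innermost hole is down over the pin. The bar lies flat, the door is held further open and the gripper is clear. I handed the job in at about 15 s; it reports no verdict.

- **How it went:** I gripped the knob, lifted the stay to about 0.15 rad and drew the door to about 0.3 rad. I then swung the bar aside for a look at the bare pin, which sat roughly 8–13 mm towards the cabinet from its middle setting. The bar went over the pin on the first try, at 9 mm.
- **Forces:** Wrist readings stayed under about 2 N each time I checked, and no force stop tripped.
- **Last checks:** Before letting go, the tool height gave a lift of about 0.000 rad. The final picture shows the pin in the innermost hole, the knob free and the tin, shaker and ribbon apparently where they were; I judged those by eye.
- **What disagreed:**
  - The two cameras differed by 2–5 mm at some points, so I located the pin relative to the bar within one camera.
  - The gripper read about 15 mm on the 16 mm knob.

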